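Lever up the flap of the shielded safe and hold it

ROBOT

A 6-joint arm with a two-finger parallel gripper is mounted at the origin on a cart in front of the work surface, level with it; the furniture and walls round the work are solid. World frame = base frame: x ahead of the robot, y to its left, z up, the work surface at z = 0. Lengths are in m, angles in rad, forces in N, time in s.
With the tool pointing down it reaches from about 0.35 to 0.775 m from the base axis. Payload 7.3 kg.
Tool frame: the origin (TCP) lies on the centre line of the jaws, within the pads' length; the fingertips stand 17 mm ahead of it and the grasp point (between the pads) lies 2 mm behind it (robot.tcp_to_tips is the distance from the TCP to the fingertips, in m); z points along the fingers, y is the line along which they close (so a half turn about z gives the same grasp; the last joint's range is limited). The gripper opens to 92 mm and grips with 3 to 60 N. Pads are 19 mm wide; open, the fingers measure 130 mm over their backs; the gripper's body (75 mm by 190 mm) begins 47 mm behind the grasp point.
Start: joints at [1.134, 0.342, 1.524, -0, 1.275, -0.146], TCP at [0.151, 0.503, 0.244] pointing down, gripper open.
Joint ranges: [-2.53, 2.53], [-0.77, 2.02], [0.04, 2.7], [-1, 4.14], [0.28, 2.66], [-3.11, 3.11]. Speed limits (rad/s): [2.57, 2.57, 3.14, 3.14, 3.14, 3.14].

INTERFACE

Orientations are given as [roll, pitch, yaw] about the fixed x, y, z axes, in that order (R = Rz(yaw) Ry(pitch) Rx(roll)).
In Python, from cell import robot gives the robot as it stands. The module is installed in compiled form; this text tells all that it offers.
- The arm moves only by the tool carry_out, never from a script. Its argument "commands" is a list of rows, each a list of 3 entries, a list of its own where there are three numbers: the shift along the tool's x, y, z in m, then the turn about the tool's z in rad, then the opening, from 0 (shut) to 1 (fully open). In form: [[[dx, dy, dz], yaw, claw], ...]. A call has 1 to 20 rows; each row shifts and turns the commanded pose from where the row before left it, along the tool's axes as they then stand; what a row does not reach is not made up. A row lasts 1/8 s, in which the tool goes at most 62.5 mm and 10.7 degrees, less where a joint would pass 70% of its speed; a pose out of reach is approached as far as the arm can. A call is refused whole if a number of a shift passes 0.0625 or a number of a turn 0.188, either way. A call with a gripper value outside its range is refused whole. The fingers move at their own pace and stop on an object; "newtons" is the grip in N (left out, the last holds). Time passes only in rows, so rows that do not move let the fingers close. It gives the time, the measured TCP pose, the force, the opening and the grip force at its end, in the units of the state.
- robot.observe(): the state, without advancing time (a new reading comes with each control period).
- robot.read_camera(name): name is "scene" or "top" or "wrist"; returns a dict with "pixels" (384x512x3 uint8, red, green, blue), "fx", "fy", "cx", "cy" (pixels), "k1" (the pictures are not rectified: a ray, as slopes to the right and down, at radius r is drawn at 1 + k1 r^2 times it, then the intrinsics apply), "view" (4x4, takes a point from world to camera coordinates); the wrist camera has in their place "T_tool_cam" (4x4, takes a point from camera to tool coordinates, whose origin is the TCP and whose axes are the flange's). Camera axes: x right, y up, looking along -z (the intrinsics and any distortion apply to the point x, -y, -z); pixel columns grow to the right and rows downward; lengths in m; the calibration is good to about 2 mm. A picture is of the moment at which its call begins: read the wrist's pose just before it. There is no depth.
- robot.hand_in(): hands the job in; it is judged then, once.
Trained networks look in a picture, given as the dict that the camera call returned (one of the last four; its "shot" number tells which), for a name from the list of things; names that differ only in an ending like _2 or _b are one class to them, and where a whole thing is asked for, a point or a joint stands for the part that bears it (a point fixed in the world has none). Each returns a list of dicts, best first, with "p" (0 to 1); they miss things now and then, are a little off and sometimes report something else, mostly with a low value. They report only what shows in the picture. A call takes as long as a camera call.
- robot.find_in(picture, name): "at" ([column, row] in pixels, amid what is visible of it).
- robot.tip_of(picture, name): "at" ([column, row] in pixels: a listed point, or the origin of a listed thing).
The state is a dict: "time": time; "qpos": joint angles; "qvel": joint speeds; "joint_efforts": joint torques, N m; "tool_pos": TCP position; "tool_rot": TCP orientation; "contact_force": force on the tool from outside, world axes, zero at the start; "torque": the same for the moment, N m; "opening": finger opening in m; "grip_force": force on a finger pad.
Only numpy, scipy, OpenCV 4.12 (cv2) and the standard library are available. Lean on these libraries where they do the work, as an engineer would, in place of code of your own. Each camera call takes 0.05 s, during which the arm holds its last target. There are 200 camera calls.

TASK

The heavy grey flap of the small yellow sample safe has to be held open. With the fingertips, push the red plate so that the red safety prop slides clear of the lever, then press the lever's blue paddle down onto its rubber stop and keep it held there: the program finishes while still pressing, with the flap raised. Do not lift or carry anything, do not touch the flap itself, and leave the bottles, cups and boxes around it alone.

Things in the scene. Friction and masses are not known exactly. Their poses are not given: they have to be found in the camera images.
- safe: the fixed safe: dark base plate 375 x 136 x 8 mm with, along its x, a yellow box (x +75 to +158 mm, 130 wide, 78 high), the fulcrum (two grey cheeks, 98 mm high, 68 mm over all) and a rubber stop. Origin: on the counter below the fulcrum pin; +x along the lever to the box, -x to the blue paddle, +y to the red push plate, z up. +x points roughly to the robot's left, +y towards the robot.
- fulcrum (a point): centre of the fulcrum pin (12 mm diameter, along the safe's y), 75 mm above the counter; the lever turns about it.
- stop_top (a point): centre of the top of the black rubber stop, 26 mm in diameter, 39 mm above the counter, 135 mm from the pin towards the paddle; the lever's bar comes down onto it at the end of the stroke.
- lever: loose lever, 250 mm, 0.2 kg: aluminium bar 22 x 10 mm whose notched saddle just rests on the pin (1.5 mm play); nose 60 mm past the pin, under the flap's red lip; blue paddle 92 mm wide, 60 long at the other end. Origin at the pin's centre, axes as the safe's at rest (bar slopes up to the paddle by 0.25 rad). Pressed, it turns 0.53 rad about the pin until the bar meets the stop. Takes 2 to 7 N.
- paddle (a point): middle of the top face of the blue paddle, 160 mm along the bar from the pin. About 137 mm above the counter at rest and about 53 mm when the bar is on the stop.
- prop (a joint): travel in m of the red safety prop, a post (20 x 28 mm, 97 mm high, 85 mm from the pin on the paddle's side) that blocks the long arm from below with about 3 mm play. 0 to 0.008 at the start; grows to 0.042 (end stop) as the red plate is pushed along the safe's -y; clear of the lever from 0.027 on. About 2 N of friction; stays where it is left.
- push_plate (a point): middle of the outer face of the red push plate that moves the prop: 36 mm wide (safe's x), 10 mm thick, from 10 to 76 mm above the counter, this point 55 mm above it. It faces along the safe's +y; push it towards -y.
- flap (a joint): opening angle in rad of the heavy grey flap (about 2.2 kg, 118 x 134 x 18 mm, hinged at the box's far edge at x = +158 mm): 0 shut, about 0.30 with the lever on its stop. It falls shut by its weight when the lever is let go.
- flap_lip (a point): middle of the upper edge of the flap's red front lip, over the lever's nose; 97 mm above the counter when shut.
- sample_cup: bystander: sample cup with a green lid, 48 mm in diameter, 66 mm high, near the front of the yellow box; origin under its base
- green_bottle: bystander: small green bottle with white cap, 33 mm in diameter, 78 mm high; origin under its base
- stain_bottle: bystander: dark green bottle with tan cap, 38 mm in diameter, 98 mm high; origin under its base
- slide_box: bystander: red open carton of glass slides, 58 x 82 x 38 mm; origin under its base
- strip_bottle: bystander: black test-strip bottle, 42 mm in diameter, 114 mm high; origin under its base
- jar: bystander: small jar with white cap, 36 mm in diameter, 79 mm high; origin under its base

How it is judged:
On the way, in this order (a step that is already met when the one before it is completed fails the run):
1. the safety prop has been pushed clear of the lever, the flap still shut (value of joint prop above 0.03 m and value of joint flap below 0.05 rad), for 0.1 s.
2. the lever, pressed by the fingers, has raised the flap (value of joint flap above 0.25 rad and contact force between the fingers and lever above 0.5 N), for 0.2 s.
At the end, for the whole second after the job is handed in: The fingers are still pressing the lever (more than 0.5 N), its paddle is down (middle of its top below 65 mm) on or within about a centimetre of the stop, the flap stays raised beyond 0.25 rad, the prop is clear (beyond 0.03 m) and the lever still sits on its pin (within 8 mm) (all of step 2 and height (world z) of paddle below 0.065 m and value of joint prop above 0.03 m and distance between lever and fulcrum below 0.008 m and velocity of joint flap between -0.1 and 0.1 rad/s); the arm keeps its last pose, push and grip.
It fails at once if the lever is lifted or dragged off its pin (distance between lever and fulcrum above 0.012 m).
It fails at once if the robot touches the flap itself (contact force between any of the fingers, the arm and flap above 0.5 N).
It fails at once if a bystander is moved (distance of any of sample_cup, green_bottle, stain_bottle, slide_box, strip_bottle, jar from where it was at the start of the episode above 0.015 m).
It also fails if it takes over 42 s, if anything falls off the work surface, if the arm or the gripper's body presses on something with over 40 N, if the wrist force passes 120 N, or if a joint passes its speed limit or range.

## Working session

There is one attempt and no reset: what is moved stays moved. The work goes in short steps, Python scripts to look and compute and a tool call to move; the robot and the scene stay as the last step left them, time stands still between calls to the robot, and variables do not carry over. Pictures are saved under pics/ and viewed, at most 10 in all, crops included, and the job is handed in when it is done.

Besides the shell and the picture viewer there is one more tool, called as name([rows], argument=value, ...), one row to a line, values as JSON. carry_out: Moves the arm, as the interface text tells. Its arguments: {"type":"object","properties":{"commands":{"type":"array"},"newtons":{"type":"number"}},"required":["commands"]}

```bash
mkdir -p pics; cat > h.py <<'E'
import numpy as np, cv2
from cell import robot
def ray(P,px):
    K=np.array([[P['fx'],0,P['cx']],[0,P['fy'],P['cy']],[0,0,1.]])
    u=cv2.undistortPoints(np.array([[px]],float),K,np.array([P['k1'],0,0,0.]))[0,0]
    M=np.linalg.inv(P['view']); d=M[:3,:3]@np.array([u[0],-u[1],-1.]); return M[:3,3],d/np.linalg.norm(d)
def onz(P,px,z):
    o,d=ray(P,px); return o+d*(z-o[2])/d[2]
def save(P,n): cv2.imwrite('pics/'+n+'.png',P['pixels'][:,:,::-1])
Z=dict(fulcrum=.075,stop_top=.039,paddle=.137,push_plate=.055,flap_lip=.097,safe=0,lever=.075,sample_cup=0,green_bottle=0,stain_bottle=0,slide_box=0,strip_bottle=0,jar=0)
E
python3 - <<'E'
from h import *
print(robot.observe())
for c in ['scene','top']:
    P=robot.read_camera(c); save(P,c)
    for n,z in Z.items():
        for r in robot.tip_of(P,n)[:1]: print(c,n,np.round(r['at']),round(r['p'],2),np.round(onz(P,r['at'],z),3))
E
```

```text
{'time': 0.0, 'qpos': array([ 1.13400572e+00,  3.42726054e-01,  1.52502330e+00, -4.08262848e-05,
        1.27539025e+00, -1.46006786e-01]), 'qvel': array([ 2.44332331e-04, -2.11416150e-03, -6.11919565e-04, -2.66077942e-05,
       -1.93758758e-04,  6.09318218e-04]), 'joint_efforts': array([-2.35268431e-03, -4.31223428e+01, -2.44216847e+01,  7.15437136e-02,
        5.58045530e-02, -1.49322241e-04]), 'tool_pos': array([0.15034867, 0.50261089, 0.24304102]), 'tool_rot': array([-3.14005649e+00, -1.86438613e-04,  2.85082060e+00]), 'contact_force': array([-0.76017044, -0.3406079 , -0.0092896 ]), 'torque': array([ 0.01842431, -0.02157189, -0.00801651]), 'grip_force': 0.0, 'opening': 0.09170516117450861}
scene fulcrum [227. 159.] 0.94 [0.576 0.118 0.075]
scene stop_top [266. 178.] 0.66 [ 0.602 -0.013  0.039]
scene paddle [274. 158.] 0.6 [ 0.596 -0.042  0.137]
scene push_plate [238. 191.] 0.62 [0.495 0.022 0.055]
scene flap_lip [216. 152.] 0.87 [0.565 0.151 0.097]
scene safe [183. 188.] 0.71 [0.452 0.208 0.   ]
scene lever [228. 160.] 0.9 [0.577 0.113 0.075]
scene sample_cup [182. 189.] 0.72 [0
[... 257 characters left out ...]
. 273.] 0.57 [ 0.369 -0.245  0.   ]
top fulcrum [212. 160.] 0.69 [0.571 0.108 0.075]
top stop_top [248. 156.] 0.64 [ 0.591 -0.019  0.039]
top paddle [256. 149.] 0.73 [ 0.598 -0.049  0.137]
top push_plate [240. 179.] 0.55 [0.504 0.009 0.055]
top flap_lip [200. 161.] 0.84 [0.563 0.148 0.097]
top safe [217. 165.] 0.57 [0.565 0.101 0.   ]
top lever [207. 157.] 0.87 [0.583 0.125 0.075]
top sample_cup [187. 199.] 0.5 [0.439 0.211 0.   ]
top green_bottle [203. 197.] 0.61 [0.445 0.151 0.   ]
top stain_bottle [336. 198.] 0.62 [ 0.434 -0.341  0.   ]
top slide_box [350. 209.] 0.95 [ 0.393 -0.395  0.   ]
top strip_bottle [152. 216.] 0.62 [0.378 0.341 0.   ]
top jar [316. 214.] 0.4 [ 0.376 -0.268  0.   ]
```

View pics/top.png

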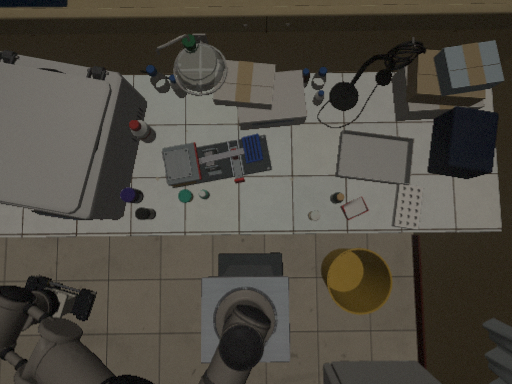

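View pics/scene.png

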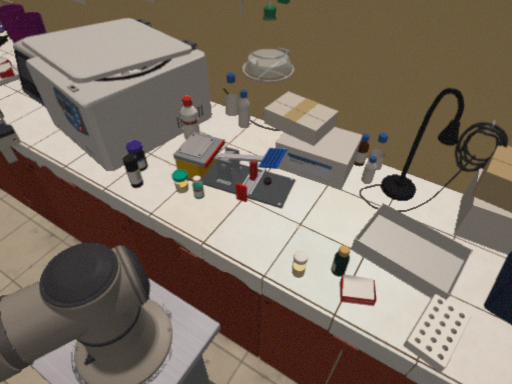

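The top view shows the yellow box at (180,163), the blue paddle at (253,149) and the red plate at (240,180). The network points agree, and the safe's yaw is about 1.75. The scene view shows the same layout, with a white carton close behind the paddle. I'll push the plate with the back of the open front finger, so the gripper body stays clear of the paddle.

carry_out([
  [[-0.0273,-0.0296,0],0,1],
  [[-0.0273,-0.0296,0],0,1],
  [[-0.0273,-0.0296,0],0,1],
  [[-0.0273,-0.0296,0],0,1],
  [[-0.0273,-0.0296,0],0,1],
  [[-0.0273,-0.0296,0],0,1],
  [[-0.0273,-0.0296,0],0,1],
  [[-0.0273,-0.0296,0],0,1],
  [[-0.0273,-0.0296,0],0,1],
  [[-0.0273,-0.0296,0],0,1],
  [[-0.0273,-0.0296,0],0,1],
  [[-0.0273,-0.0296,0],0,1],
  [[-0.0273,-0.0296,0],0,1],
  [[-0.0273,-0.0296,0],0,1],
  [[0,0,0],0.183,1],
  [[0,0,0],0.183,1],
  [[0,0,0],0.183,1],
  [[0,0,0],0.183,1],
  [[0,0,0],0.183,1],
  [[0,0,0],0.183,1],
])

```text
time: 3.9
tool_pos: [0.3978, -0.0036, 0.2438]
tool_rot: [3.141, -0.0, 1.747]
contact_force: [0.1, 0.3, 0.7]
opening: 0.0921
grip_force: 0.0
```

```bash
cat >> h.py <<'E'
from scipy.spatial.transform import Rotation as R
def wrist():
    s=robot.observe(); P=robot.read_camera('wrist'); T=np.eye(4); T[:3,:3]=R.from_euler('xyz',s['tool_rot']).as_matrix(); T[:3,3]=s['tool_pos']
    P['view']=np.linalg.inv(T@P['T_tool_cam']); return s,P
E
python3 - <<'E'
from h import *
s,P=wrist(); save(P,'w1'); print(s['tool_pos'],s['tool_rot'],s['time'])
for n in ['fulcrum','stop_top','paddle','push_plate','flap_lip','green_bottle','sample_cup']:
    for r in robot.tip_of(P,n)[:1]: print(n,np.round(r['at']),round(r['p'],2),np.round(onz(P,r['at'],Z[n]),3))
E
```

```text
[ 0.39783634 -0.00361952  0.2437973 ] [ 3.14135359e+00 -1.07307342e-05  1.74670323e+00] 3.9
fulcrum [434. 105.] 0.81 [0.577 0.112 0.075]
stop_top [395. 211.] 0.73 [ 0.597 -0.024  0.039]
paddle [438. 254.] 0.55 [ 0.598 -0.033  0.137]
push_plate [334. 176.] 0.8 [0.497 0.012 0.055]
flap_lip [452.  56.] 0.89 [0.565 0.156 0.097]
green_bottle [312.  63.] 0.61 [0.45 0.14 0.  ]
sample_cup [322.   3.] 0.91 [0.446 0.208 0.   ]
```

View pics/w1.png

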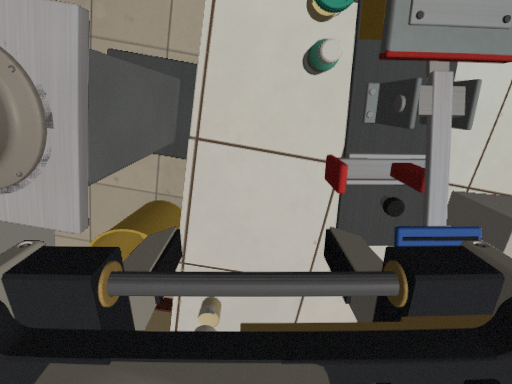

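The wrist picture shows the red plate at (336,174), the prop at (408,176), the stop at (395,207) and the paddle at (438,240). This agrees with the earlier points to within about a centimetre. Next I'll go down and push.

carry_out([
  [[0.006,0,0.035],0,1],
  [[0,0,0.035],0,1],
  [[0,0,0.035],0,1],
  [[0,0,0.035],0,1],
  [[0,0,0.035],0,1],
  [[0,0,0],0,1],
  [[0,0.01,0],0,1],
  [[0,0.01,0],0,1],
  [[0,0.01,0],0,1],
  [[0,0.008,0],0,1],
  [[0,0.008,0],0,1],
  [[0,0.007,0],0,1],
  [[0,0.007,0],0,1],
])

```text
time: 5.92
tool_pos: [0.4561, 0.0132, 0.0687]
tool_rot: [-3.141, -0.0, 1.753]
contact_force: [-2.1, -0.9, 1.8]
opening: 0.0918
grip_force: 1.2
```

```bash
python3 - <<'E'
from h import *
s,P=wrist(); save(P,'w2'); print(s['tool_pos'],s['contact_force'],s['opening'])
for n in ['fulcrum','stop_top','paddle','push_plate']:
    for r in robot.tip_of(P,n)[:1]: print(n,np.round(r['at']),round(r['p'],2),np.round(onz(P,r['at'],Z[n]),3))
E
```

```text
[0.45607312 0.01322612 0.06867235] [-2.05342833 -0.92687301  1.80150507] 0.09182448553540754
```

View pics/w2.png

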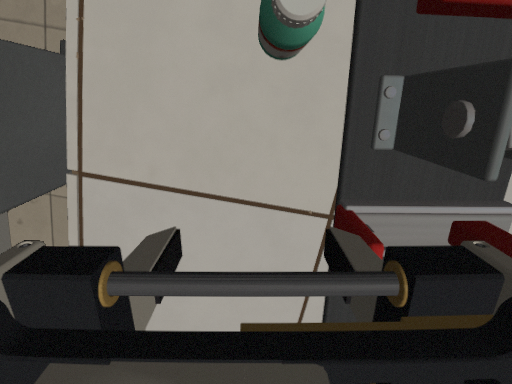

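The finger is against the red plate, at (355,232), and feels about 2 N of sliding friction. I'll keep pushing to the end stop.

carry_out([
  [[0,0.005,0],0,1],
  [[0,0.005,0],0,1],
  [[0,0.004,0],0,1],
  [[0,0,0],0,1],
])

```text
time: 6.68
tool_pos: [0.4684, 0.0156, 0.0686]
tool_rot: [-3.138, -0.0, 1.753]
contact_force: [-6.9, -1.9, 5.4]
opening: 0.0916
grip_force: 3.9
```

carry_out([
  [[0,0.003,0],0,1],
  [[0,0,0],0,1],
])

```text
time: 6.92
tool_pos: [0.4685, 0.0157, 0.0688]
tool_rot: [-3.133, -0.001, 1.753]
contact_force: [-19.3, -6.6, 16.0]
opening: 0.0918
grip_force: 10.7
```

```bash
python3 - <<'E'
from h import *
s,P=wrist(); print(s['tool_pos'],s['contact_force'],s['opening'])
P=robot.read_camera('top'); save(P,'t2')
im=P['pixels'][120:210,160:290,::-1]; cv2.imwrite('pics/t2c.png',cv2.resize(im,None,fx=6,fy=6,interpolation=cv2.INTER_CUBIC))
E
```

```text
[0.46852619 0.01572124 0.06879017] [-19.26764664  -6.6224746   15.9943184 ] 0.09178854438013265
```

View pics/t2c.png

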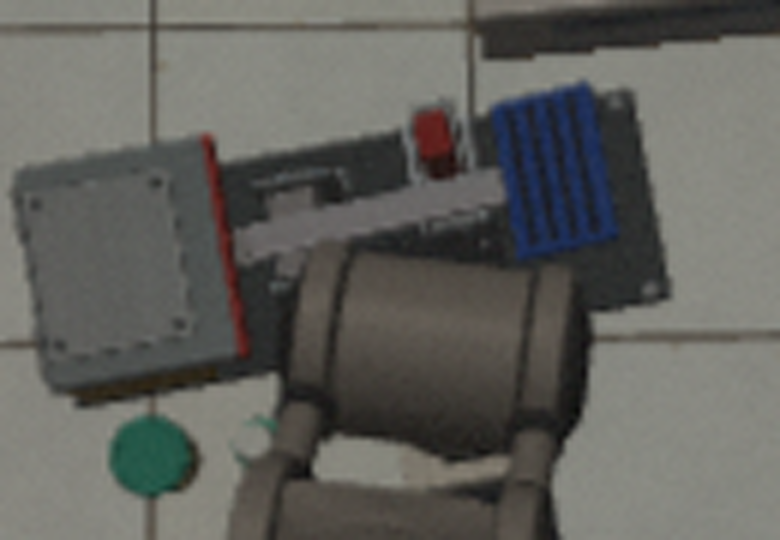

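The top crop shows the prop, at (435,140), fully beyond the lever bar, and the plate against its end stop. I'll back off, rise, turn so the gripper body lies along the lever, and go above the paddle.

carry_out([
  [[0,-0.015,0],0,1],
  [[0,-0.018,0],0,1],
  [[0,0,-0.042],0,1],
  [[0,0,-0.042],0,1],
  [[0,0,-0.042],0,0],
  [[0,0,-0.042],0,0],
  [[0,0,0],-0.1744,0],
  [[0,0,0],-0.1744,0],
  [[0,0,0],-0.1744,0],
  [[0,0,0],-0.1744,0],
  [[0,0,0],-0.1744,0],
  [[0,0,0],-0.1744,0],
  [[0,0,0],-0.1744,0],
  [[0,0,0],-0.1744,0],
  [[0,0,0],-0.1744,0],
  [[-0.037,-0.02,0],0,0],
  [[-0.037,-0.02,0],0,0],
  [[-0.037,-0.02,0],0,0],
  [[-0.037,-0.02,0],0,0],
  [[0,0,0],0,0],
])

```text
time: 9.52
tool_pos: [0.6021, -0.0427, 0.2356]
tool_rot: [-3.142, 0.001, -2.962]
contact_force: [0.3, 1.0, -0.5]
opening: 0.0001
grip_force: 0.0
```

```bash
python3 - <<'E'
from h import *
s,P=wrist(); save(P,'w3'); print(s['tool_pos'],s['tool_rot'],s['contact_force'],s['opening'])
for n in ['fulcrum','stop_top','paddle','push_plate']:
    for r in robot.tip_of(P,n)[:1]: print(n,np.round(r['at']),round(r['p'],2),np.round(onz(P,r['at'],Z[n]),3))
E
```

```text
[ 0.60210538 -0.04272548  0.23561401] [-3.14151196e+00  6.42004673e-04 -2.96168990e+00] [ 0.31040259  0.98974784 -0.51877817] 0.0001267137717674679
fulcrum [394. 183.] 0.8 [0.575 0.115 0.075]
paddle [263. 200.] 0.68 [ 0.601 -0.035  0.137]
push_plate [318. 126.] 0.79 [0.531 0.019 0.055]
```

View pics/w3.png

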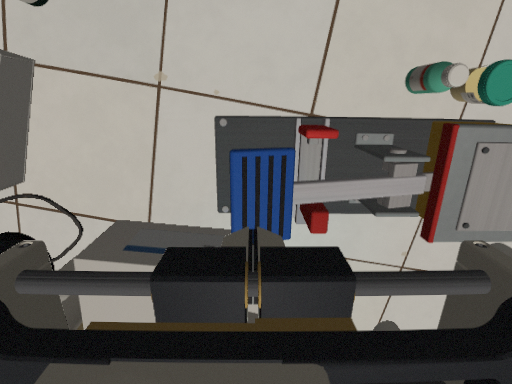

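The wrist picture shows the closed fingertips over the paddle, whose middle is near (263,195). The prop is clear on both sides and nothing lies under the body. I'll press down gently.

carry_out([
  [[0,0.004,0.04],0,0],
  [[0,0,0.025],0,0],
  [[0,0,0.01],0,0],
  [[0,0,0.008],0,0],
  [[0,0,0.008],0,0],
  [[0,0,0.008],0,0],
  [[0,0,0.008],0,0],
  [[0,0,0.008],0,0],
  [[0,0,0.008],0,0],
])

```text
time: 10.9
tool_pos: [0.5999, -0.0385, 0.1138]
tool_rot: [-3.14, 0.002, -2.961]
contact_force: [1.1, -5.5, 5.7]
opening: 0.0005
grip_force: 3.0
```

carry_out([
  [[0,-0.002,0.007],0,0],
  [[0,0,0.007],0,0],
  [[0,0,0.007],0,0],
  [[0,0,0.006],0,0],
  [[0,0,0.006],0,0],
  [[0,0,0],0,0],
])

```text
time: 11.65
tool_pos: [0.5997, -0.0397, 0.0802]
tool_rot: [3.141, -0.0, -2.961]
contact_force: [0.8, -2.1, 1.8]
opening: 0.0001
grip_force: 1.0
```

```bash
python3 - <<'E'
from h import *
s,P=wrist(); print(s['tool_pos'],s['contact_force'])
save(P,'w4')
E
```

```text
[ 0.59965436 -0.03971658  0.08016621] [ 0.82641003 -2.10385293  1.75837232]
```

View pics/w4.png

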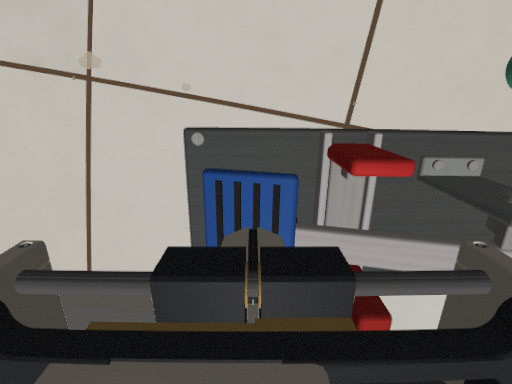

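The paddle is under the fingertips, at (250,215), and going down, with the bar still in line with the pin. I'll press on until it meets the stop.

carry_out([
  [[0,0,0.003],0,0],
  [[0,0,0.003],0,0],
  [[0,0,0],0,0],
])

```text
time: 12.08
tool_pos: [0.5996, -0.0393, 0.0746]
tool_rot: [3.141, -0.0, -2.961]
contact_force: [0.8, 0.3, 3.3]
opening: 0.0005
grip_force: 1.5
```

carry_out([
  [[0,0,0.002],0,0],
  [[0,0,0.002],0,0],
  [[0,0,0],0,0],
])

```text
time: 12.45
tool_pos: [0.5997, -0.0392, 0.0715]
tool_rot: [3.141, 0.001, -2.961]
contact_force: [-1.0, 2.6, 9.6]
opening: 0.0005
grip_force: 3.9
```

carry_out([
  [[0,0,0.001],0,0],
  [[0,0,0],0,0],
  [[0,0,0],0,0],
  [[0,0,0],0,0],
])

```text
time: 12.95
tool_pos: [0.5998, -0.0391, 0.0712]
tool_rot: [3.141, 0.001, -2.961]
contact_force: [-2.4, 3.2, 14.3]
opening: 0.0005
grip_force: 6.1
```

```bash
python3 - <<'E'
from h import *
P=robot.read_camera('scene'); cv2.imwrite('pics/s5.png',cv2.resize(P['pixels'][120:220,150:310,::-1],None,fx=5,fy=5,interpolation=cv2.INTER_CUBIC))
E
```

```text
(no output)
```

View pics/s5.png

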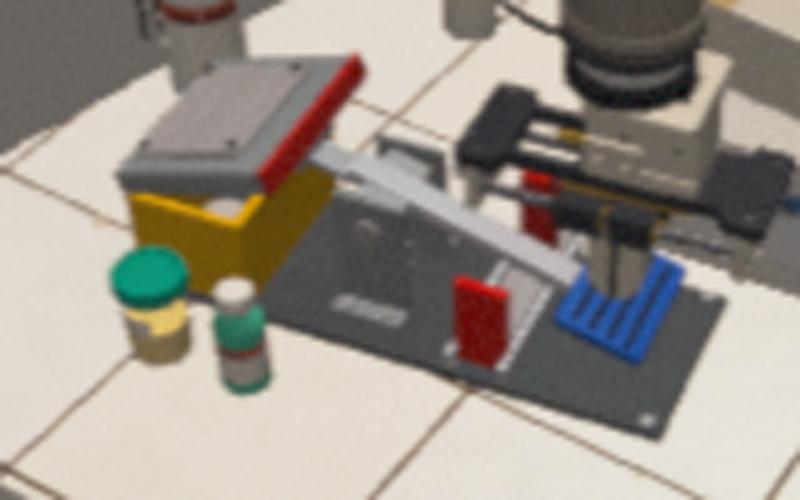

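The scene crop shows the flap raised at (260,120), the paddle down at (620,310) with the fingers pressing, the prop clear and the bottles in place. I'm handing in.

```bash
python3 -c "
from cell import robot
print(robot.hand_in())"
```

```text
the job is handed in; nothing more can be done
None
```

I pushed the prop clear to its end stop and handed the job in at about 13 s with the fingers holding the paddle down on the stop (about 14 N) and the flap raised; hand-in returned no verdict.

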